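# Crank a bench vise shut on a wooden offcut

## Robot

A 6-joint arm with a two-finger parallel gripper is mounted at the origin on a cart in front of the work surface, level with it; the furniture and walls round the work are solid. World frame = base frame: x ahead of the robot, y to its left, z up, the work surface at z = 0. Lengths are in mm, angles in rad, forces in N, time in s.
With the tool pointing down it reaches from about 275 to 975 mm from the base axis. Payload 8.4 kg.
Tool frame: the origin (TCP) lies on the centre line of the jaws, within the pads' length; the fingertips stand manip.tip_extent ahead of it and the grasp point (between the pads) lies 5 mm behind it (manip.tip_extent is the distance from the TCP to the fingertips, in mm); z points along the fingers, y is the line along which they close (so a half turn about z gives the same grasp; the last joint's range is limited). The gripper opens to 92 mm and grips with 3 to 60 N. Pads are 20 mm wide; open, the fingers measure 128 mm over their backs; the gripper's body (75 mm by 189 mm) begins 69 mm behind the grasp point.
Start: joints at [-1.25, 0.353, 1.633, -0, 1.155, -0.002], TCP at [198.263, -592.722, 197.983] pointing down, gripper open.
Joint ranges: [-2.63, 2.63], [-0.92, 2.1], [0.06, 2.66], [-1.3, 4.44], [0, 2.69], [-3.02, 3.02]. Speed limits (rad/s): [2.22, 2.22, 2.79, 3.14, 3.14, 3.14].

## Interface

Orientations are given as a 3x3 rotation matrix whose columns are the frame's x, y, z axes.
In Python, from bench import manip gives the robot as it stands. The module is installed in compiled form; this text tells all that it offers. Calls block until the motion is done:
- manip.reach(position, orientation): joint-space move of the TCP to a pose.
- manip.move_linear(position, attitude=None, v=150, guard=None): straight line of the TCP; attitude=None keeps the orientation; v is the mean speed in mm/s. With guard (N) it stops when the force on the tool has changed by that much, and returns True; else False.
- manip.move_j(angles): joint-space move.
- manip.gripper_to(opening, newtons=None): finger opening in mm; newtons is the grip in N (None keeps the last); returns when the fingers have stopped.
- manip.wait(seconds).
- manip.ik(position, orientation): joint angles nearest the present ones, or None.
- manip.get_state(): the state.
- manip.camera(name): name is "scene" or "top" or "wrist"; returns (picture, depth): 480x640x3 uint8, red, green, blue; 480x640 float32, mm along the optical axis (not along the pixel's ray), 0 where there is no reading.
- manip.camera_params(name): a dict with "vfov" (degrees; the focal length in pixels is half the picture's height over the tangent of half this angle, whatever the lens; pixels are square), "cx", "cy" (the principal point, pixels), "world_from_camera" (4x4, takes a point from camera to world coordinates); the wrist camera has in their place "hand_eye" (4x4, takes a point from camera to tool coordinates, whose origin is the TCP and whose axes are the flange's). Camera axes: x right, y down, z forward; pixel columns grow to the right and rows downward; lengths in mm; the calibration is good to about 2 mm. A picture is of the moment at which its call begins: read the wrist's pose just before it. camera_params takes no time and is no camera call.
A pose or a line that the arm cannot do raises manip.PlanningError and nothing moves.
- manip.job_done(): hands the job in; it is judged then, once.
The state is a dict: "t": time; "q": joint angles; "qvel": joint speeds; "joint_torque": joint torques, N m; "ee_pos": TCP position; "eef_rot": TCP orientation; "force": force on the tool from outside, world axes, zero at the start; "wrist_torque": the same for the moment, N m; "finger_gap": finger opening in mm; "grasp_force": force on a finger pad.
Only numpy, scipy, OpenCV 4.12 (cv2) and the standard library are available. Lean on these libraries where they do the work, as an engineer would, in place of code of your own. Each camera call takes 0.05 s, during which the arm holds its last target. There are 200 camera calls.

## Task

Fit the loose crank onto the square shaft end on top of the blue vise, feeling for the square until it drops fully home, then wind it clockwise by its red handle through as many turns as it takes until its jaws hold the wooden offcut firmly. Press and wind gently, never forcing the crank on or crushing the wood, work the vise only with the crank, and disturb none of the other things. Leave the crank seated on the shaft and let go of it.

Things in the scene. Friction and masses are not known exactly. Their poses are not given: they have to be found in the camera images.
- crank: Loose dark steel crank, 0.2 to 0.33 kg, standing on the work surface socket down. Origin at the centre of the hub's underside; x points along its arm to the red handle, z up. Hub 32 x 32 mm, 25 mm tall, grip boss above it; arm 18 mm wide, 8 to 17 mm above the underside; a nut under the handle reaches down to the underside.
- crank_boss (a point): Centre of the crank's grip boss: an upright steel block 24 x 24 mm straight above the socket, from 25 to 49 mm above the crank's underside; this point is 36.5 mm above the underside. Grip it across two opposite faces. Axes as for the crank; the faces of boss and socket are square to x and y.
- crank_socket (a point): Centre of the crank's underside, at the mouth of its socket: a square hole 20 x 20 mm, 19 mm deep, open downwards, its sides along the crank's x and y.
- crank_handle (a point): Centre of the crank's upright red handle: 23 mm diameter, 42 mm tall, turning freely about its own upright axis. It stands 65 mm from the socket axis along the crank's x; this point is 39.5 mm above the crank's underside (handle from 18.5 to 60.5 mm). Axes turn with the crank.
- shaft_seat (a point): On the vise's shaft axis, at the top of the round shoulder (41 mm diameter) where the crank's underside rests when home; 71 mm above the work surface. The square shaft end, 18 x 18 mm, stands up 16.5 mm from here. Its angle varies and is NOT given by this frame: see it, or turn the lightly resting crank until it drops in (within a quarter turn).
- vise: Blue vise fixed on the work surface. Origin on the shaft axis, at the underside; x along the vise to the fixed jaw, z up. Base x -35 to 210 mm, 80 mm wide; housing under the shaft 46 x 52 mm, jaws under 60 mm high. Clockwise winding (from above) drives the sliding jaw to +x, 25 mm a turn; friction 0.2 N m, some 3 N at the handle. It starts 33 to 51 mm short of gripping.
- fixed_jaw: The vise's fixed jaw; origin 4 mm behind its steel face, 14 mm above the work surface; axes as the vise. The other jaw has a stiff sprung rubber face: from first touch the grip grows by about 75 N per radian wound, and the load felt at the handle by 4.5 N per radian. 30 to 70 N is a firm grip (10 N the least); over 50 N it springs back a little when let go; 130 N crushes the wood.
- offcut: Piece of hardwood, 42 (x) x 85 (y) x 33 (z) mm, lying on the vise bed (18 mm above the work surface), 1 to 5 mm in front of the fixed jaw. Origin at the centre of its underside. To be clamped where it lies; not to be touched by the robot.
- screw_jar: Bystander: clear jar with green lid, 60 mm diameter, 78 mm tall, origin at the centre of the underside.
- tape_measure: Bystander: dark green tape measure, 34 x 76 x 65 mm, origin at the centre of the underside.
- wax_tin: Bystander: round yellow tin, 82 mm diameter, 39 mm tall, origin at the centre of the underside.
- spanner: Bystander: flat steel spanner, 29 x 159 x 6 mm, origin at the centre of the underside.
- marker: Bystander: black and white marker pen lying down, 16 x 130 x 16 mm, origin at the centre of the underside.
There are look-alikes about, which are no part of the job. What is shaped like the crank but pink is not meant.

How it is judged:
By the outcome, as a careful person would: the job done as asked, in the order asked, and still so for the second after the job is handed in, with the robot touching nothing.
It also fails if it takes over 72 s, if anything falls off the work surface, if the arm or the gripper's body presses on something with over 40 N, if the wrist force passes 120 N, or if a joint passes its speed limit or range.

## Working session

There is one attempt and no reset: what is moved stays moved. The work goes in short steps, each a Python script; the robot and the scene stay as the last script left them, time stands still between calls to the robot, and variables do not carry over. Pictures are saved under pics/ and viewed, at most 10 in all, crops included, and the job is handed in when it is done.

```bash
mkdir -p pics; cat > h.py <<'E'
import numpy as np, cv2, math
from bench import manip
def cam(n):
    s=manip.get_state(); im,d=manip.camera(n); p=manip.camera_params(n)
    if 'world_from_camera' in p: T=np.array(p['world_from_camera'])
    else:
        W=np.eye(4); W[:3,:3]=s['eef_rot']; W[:3,3]=s['ee_pos']; T=W@np.array(p['hand_eye'])
    f=240/math.tan(math.radians(p['vfov'])/2)
    v,u=np.mgrid[:480,:640]
    P=np.stack([(u-p['cx'])/f*d,(v-p['cy'])/f*d,d],-1)@T[:3,:3].T+T[:3,3]
    P[d==0]=np.nan
    return im,P,T,f,p
def save(n,im): cv2.imwrite('pics/'+n+'.png',cv2.cvtColor(im,cv2.COLOR_RGB2BGR))
def R(a): # tool down, tool y axis at angle a from world y
    c,s=math.cos(a),math.sin(a)
    return np.array([[c,-s,0],[s,c,0],[0,0,1]])@np.diag([1.,-1,-1])
E
python3 - <<'E'
from h import *
for n in ('top','scene'):
    im,P,T,f,p=cam(n); save(n,im); np.save(n+'.npy',P); print(n,T.round(2).tolist(),f,p['cx'],p['cy'])
s=manip.get_state(); print(manip.tip_extent,np.array(s['eef_rot']).round(3),s['finger_gap'],s['t'],manip.camera_params('wrist'))
E
```

```text
top [[-0.36, -0.86, 0.37, 89.2], [-0.93, 0.33, -0.14, 501.15], [-0.0, -0.4, -0.92, 1343.97], [0.0, 0.0, 0.0, 1.0]] 625.0119297257941 313.79528429530495 237.67529121612134
scene [[-0.91, -0.27, 0.31, 310.26], [-0.41, 0.56, -0.72, 987.36], [0.02, -0.79, -0.62, 662.49], [0.0, 0.0, 0.0, 1.0]] 453.1573086301076 327.2950682919859 238.47223514833274
14.0 [[ 0.948  0.317 -0.   ]
 [ 0.317 -0.948  0.001]
 [ 0.    -0.001 -1.   ]] 92.09335641876453 0.1 {'vfov': 62.77776918569358, 'cx': 318.60386028255186, 'cy': 241.79691208537392, 'hand_eye': array([[ 1.57404039e-03, -9.72341150e-01, -2.33559863e-01,
         6.48465304e+01],
       [ 9.99998751e-01,  1.56345703e-03,  2.30454057e-04,
         6.62206951e-01],
       [ 1.41080846e-04, -2.33559934e-01,  9.72342397e-01,
        -1.86999796e+02],
       [ 0.00000000e+00,  0.00000000e+00,  0.00000000e+00,
         1.00000000e+00]])}
```

View pics/top.png

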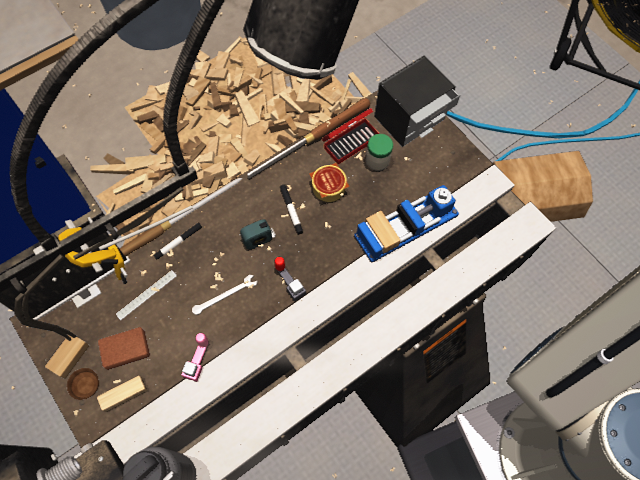

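View pics/scene.png

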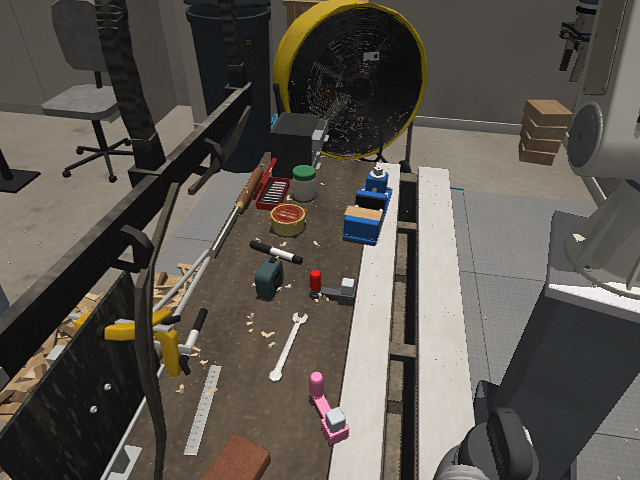

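The top view shows the steel crank with its boss at (296,286) and red handle at (280,264). The shaft end is at (443,196), the fixed jaw at about (370,243), and the pink decoy at (195,360).

```bash
python3 - <<'E'
from h import *
P=np.load('top.npy');im=cv2.cvtColor(cv2.imread('pics/top.png'),cv2.COLOR_BGR2RGB).astype(int)
r,g,b=im[...,0],im[...,1],im[...,2]
def st(n,m): q=P[m]; print(n,m.sum(),np.nanmedian(q,0).round(1),np.nanmin(q,0).round(),np.nanmax(q,0).round())
def win(u,v,s): 
    m=np.zeros(r.shape,bool); m[v-s:v+s,u-s:u+s]=1; return m
z=P[...,2]
red=(r>150)&(g<60)&win(280,266,16); st('handle',red); st('handletop',red&(z>55))
w=win(296,286,14); st('bosstop',w&(z>42)); 
w=win(443,196,16); st('shafttop',w&(z>82)); st('shoulder',w&(z>66)&(z<76))
blue=(b>120)&(r<80)&(z>0); blue[:, :340]=0; blue[:,480:]=0; blue[:170]=0; blue[270:]=0; st('blue',blue)
q=P[blue][:,:2].astype(np.float32); print(cv2.minAreaRect(q))
st('jaw',blue&win(375,240,20)&(z>40))
st('tape',win(257,234,16)&(z>40)); st('jar',win(380,146,20)&(z>70)); st('offcut',win(381,230,8))
st('tin',win(328,184,20)&(z>30))
E
```

```text
handle 46 [586.9 393.6  60.3] [577. 379.   6.] [609. 403.  69.]
handletop 44 [586.9 393.9  60.3] [577. 384.  55.] [594. 403.  69.]
bosstop 122 [521.  379.8  48.7] [509. 367.  42.] [537. 393.  56.]
shafttop 64 [596.3  -6.4  86.9] [584. -17.  82.] [609.   7.  94.]
shoulder 227 [ 5.903e+02 -5.000e-01  6.980e+01] [567. -30.  66.] [620.  17.  76.]
blue 929 [572.2  72.6  56.6] [527. -46.   3.] [639. 204.  75.]
((587.9356689453125, 80.28250122070312), (89.75323486328125, 243.1105499267578), 8.788434982299805)
jaw 255 [566.7 184.3  57.6] [528. 168.  50.] [606. 198.  65.]
tape 484 [671.7 420.   59.9] [656. 386.  40.] [697. 452.  70.]
jar 461 [768.6  74.   77.9] [739.  43.  70.] [800. 103.  85.]
offcut 256 [576.8 152.7  50.7] [553. 130.  44.] [601. 178.  60.]
tin 926 [742.5 213.7  38.7] [702. 173.  30.] [785. 254.  48.]
```

```bash
python3 - <<'E'
from h import *
manip.gripper_to(50)
manip.reach([596,-6,230],R(1.57))
im,P,T,f,p=cam('wrist'); save('ws',im); np.save('ws.npy',P)
manip.reach([535,383,190],R(1.78))
im,P,T,f,p=cam('wrist'); save('wc',im); np.save('wc.npy',P)
s=manip.get_state(); print(s['t'],s['q'],s['force'])
E
python3 -c "
import cv2,numpy as np
a=cv2.imread('pics/ws.png');b=cv2.imread('pics/wc.png')
cv2.imwrite('pics/both.png',cv2.resize(np.hstack([a,b]),(800,300),interpolation=cv2.INTER_AREA))"
```

```text
4.9417 [ 6.17125791e-01  4.10368244e-01  1.56587095e+00 -3.23135367e-04
  1.16518755e+00  4.09530206e-01] [ 0.31537704 -1.06623615  0.45208711]
```

View pics/both.png

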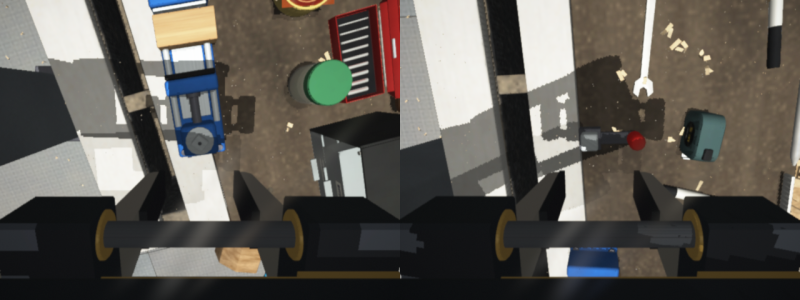

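```bash
python3 - <<'E'
from h import *
P=np.load('ws.npy');z=P[...,2]
def win(u,v,s): 
    m=np.zeros(z.shape,bool); m[v-s:v+s,u-s:u+s]=1; return m
def rect(n,m):
    q=P[m]; print(n,m.sum(),np.median(q,0).round(1),cv2.minAreaRect(q[:,:2].astype(np.float32)))
w=win(320,227,45)
rect('shafttop',w&(z>83)&(z<92)); rect('shoulder',w&(z>66)&(z<76))
P=np.load('wc.npy');z=P[...,2]
im=cv2.imread('pics/wc.png').astype(int)
rect('boss',win(307,221,30)&(z>44)&(z<54)); rect('handle',win(378,225,25)&(z>55)&(z<66)&(im[...,2]>100))
a=cv2.imread('pics/ws.png')[182:272,275:365];b=cv2.imread('pics/wc.png')[170:270,265:415]
cv2.imwrite('pics/z.png',np.hstack([cv2.resize(a,(400,400),interpolation=cv2.INTER_CUBIC),cv2.resize(b,(400,400),interpolation=cv2.INTER_CUBIC)]))
E
```

```text
shafttop 444 [596.3  -9.6  87.6] ((596.4791259765625, -10.150493621826172), (18.00654411315918, 18.07525062561035), 52.829803466796875)
shoulder 1932 [596.4  -6.1  70.2] ((596.5166625976562, -10.162393569946289), (49.02372741699219, 43.060760498046875), 8.460755348205566)
boss 763 [522.4 377.5  48.9] ((522.3482666015625, 376.7052917480469), (23.86720085144043, 23.88854217529297), 12.929089546203613)
handle 346 [584.4 394.   60.5] ((584.828125, 393.37860107421875), (15.351880073547363, 17.4454345703125), 26.20696258544922)
```

View pics/z.png

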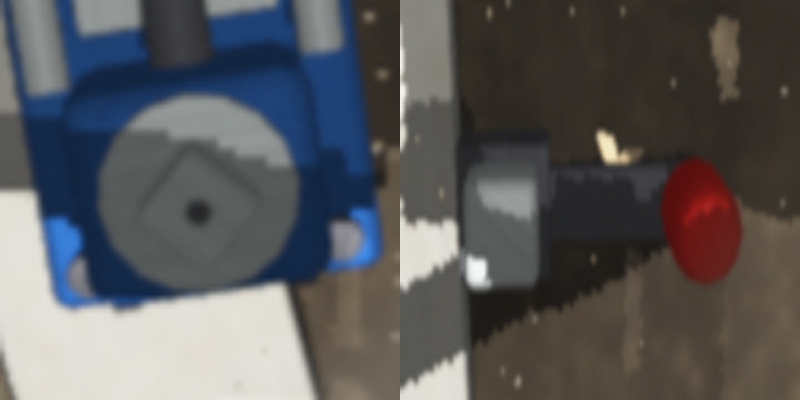

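The shaft end reads as 18 x 18 mm at (596.5,-10.2), turned 52.8°. The boss reads as 23.9 mm square at (522.3,376.7), with the crank at 12.9° yaw, which agrees with the handle direction. Next I pick it up.

```bash
python3 - <<'E'
from h import *
a=math.radians(102.9)
manip.gripper_to(44,25)
manip.reach([522.3,376.7,80],R(a))
print(manip.move_linear([522.3,376.7,42],v=60,guard=6))
manip.gripper_to(15,25)
s=manip.get_state(); print(s['finger_gap'],s['grasp_force'],s['ee_pos'],s['force'])
manip.move_linear([522.3,376.7,150],v=120)
s=manip.get_state(); print(s['finger_gap'],s['force'])
manip.reach([596.5,-10.2,150],R(math.radians(142.8)))
s=manip.get_state(); print(s['t'],s['ee_pos'],s['force'],s['wrist_torque'])
print(manip.move_linear([596.5,-10.2,136],v=60,guard=5), manip.move_linear([596.5,-10.2,112],v=20,guard=4))
s=manip.get_state(); print(s['t'],s['ee_pos'],s['force'],s['wrist_torque'],s['finger_gap'])
E
```

```text
False
14.805870965185779 0.0 [522.3142608  376.70053278  42.05594371] [-0.96305767  0.43240361 -0.49094869]
15.240955907843729 [ 0.45286178 -0.85260787  0.48019079]
9.65 [596.51803136  -9.52959422 149.80521639] [0.66444283 0.21592873 0.24162691] [ 0.03296786 -0.12969917 -0.00850512]
False False
11.3833 [596.60162175 -10.19945829 112.1252673 ] [-0.52168168 -0.26528015  0.38072176] [ 0.01008769 -0.0424082   0.02556507] 15.134919698169496
```

```bash
python3 - <<'E'
from h import *
manip.move_linear([596.5,-10.2,200],v=200)
manip.gripper_to(44,25)
manip.reach([522,330,230],R(math.radians(102.9)))
im,P,T,f,p=cam('wrist'); np.save('w2.npy',P)
s=manip.get_state(); print(s['t'],s['ee_pos'])
im2,P2,*_=cam('top'); np.save('t2.npy',P2)
save('w2',np.hstack([cv2.resize(im,(400,300)),cv2.resize(im2[200:350,200:400],(400,300))]))
save('w2f',im)
E
```

```text
13.9333 [522.41021952 329.12734738 229.89942567]
```

View pics/w2.png

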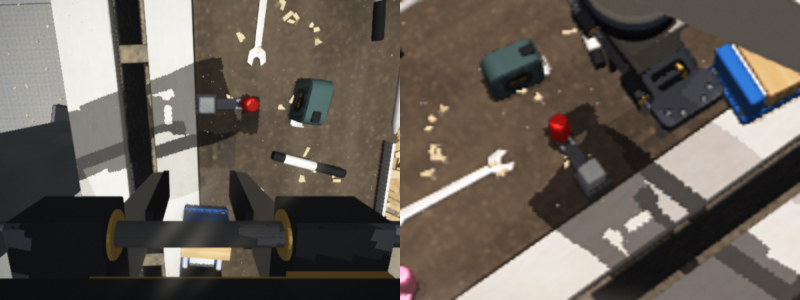

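```bash
python3 - <<'E'
from h import *
im=cv2.imread('pics/w2f.png').astype(int)
P=np.load('w2.npy');z=P[...,2]
def rect(n,m):
    q=P[m]; print(n,m.sum(),np.median(q,0).round(1),cv2.minAreaRect(q[:,:2].astype(np.float32)))
w=np.zeros(z.shape,bool); w[135:200,300:430]=1
rect('boss',w&(z>44)&(z<54)); rect('handle',w&(z>56)&(z<66)&(im[...,2]>100))
P=np.load('t2.npy');z=P[...,2]
w=np.zeros(z.shape,bool); w[270:300,280:315]=1; rect('topboss',w&(z>42)&(z<55))
w=np.zeros(z.shape,bool); w[250:280,265:290]=1; rect('tophandle',w&(z>55)&(z<66))
E
```

```text
boss 729 [523.5 378.2  49. ] ((553.7398681640625, 384.0202941894531), (87.29610443115234, 22.865859985351562), 13.081863403320312)
handle 395 [584.9 391.9  60.5] ((585.6682739257812, 391.9194030761719), (18.909770965576172, 19.90924835205078), 36.18230056762695)
topboss 122 [521.4 379.3  48.8] ((522.8067016601562, 379.92218017578125), (25.298246383666992, 23.899690628051758), 12.419363975524902)
tophandle 69 [584.  394.6  60.4] ((583.8261108398438, 394.21942138671875), (17.818405151367188, 21.658641815185547), 70.886474609375)
```

```bash
python3 - <<'E'
from h import *
P=np.load('w2.npy')
c=np.array([522.41,329.13,229.9]); L=(P-c)@R(math.radians(102.9))
m=(np.abs(L[...,0])<40)&(np.abs(L[...,1])<75)&(L[...,2]<60)&(L[...,2]>-60)
q=L[m]; print(m.sum(),q.min(0),q.max(0))
for sgn in(-1,1):
    k=q[q[:,1]*sgn>0]; k=k[k[:,2].argsort()]; print(len(k),k[::max(1,len(k)//8)].round(1).tolist(),k[-3:].round(1).tolist())
# predicted boss in tool frame at the missed grasp
print((np.array([523,378,49])-np.array([522.3,376.7,42]))@R(math.radians(102.9)))
a=math.radians(102.9)
manip.reach([523,378,80],R(a))
print(manip.move_linear([523,378,41.5],v=60,guard=6))
im,*_=cam('wrist'); save('g1',im)
manip.gripper_to(24,25); s=manip.get_state(); print(s['finger_gap'],s['grasp_force'],s['force'],s['ee_pos'],s['t'])
im,*_=cam('wrist'); b=im
im,*_=cam('scene')
save('g2',np.hstack([cv2.resize(b,(400,300)),cv2.resize(im[200:350,250:450],(400,300))]))
E
```

```text
3983 [-10.78071653 -38.6506572  -59.99987651] [ 10.72684235  36.93565143 -15.32749079]
1994 [[9.7, -38.1, -60.0], [-0.0, -22.3, -56.4], [8.8, -22.6, -52.5], [9.9, -27.0, -48.3], [9.3, -22.4, -43.7], [9.7, -24.3, -38.3], [9.2, -28.9, -32.3], [9.0, -32.7, -25.3], [8.1, -28.1, -15.9]] [[-6.9, -22.5, -16.2], [8.1, -28.1, -15.9], [-8.8, -22.7, -15.3]]
1989 [[9.8, 25.7, -60.0], [10.1, 33.1, -56.4], [-2.7, 21.4, -52.4], [9.9, 24.1, -48.3], [9.7, 34.6, -43.6], [9.8, 26.5, -38.4], [9.8, 25.1, -32.4], [8.7, 33.9, -25.5], [8.5, 26.1, -16.8]] [[5.5, 21.7, -16.5], [-7.3, 21.7, -16.4], [7.7, 21.7, -15.8]]
[ 1.11091447  0.97255799 -7.        ]
False
23.973482229137225 0.0 [ 0.28281795 -0.09463434 -0.43760896] [523.00462899 377.98948976  41.56925935] 15.9833
```

View pics/g2.png

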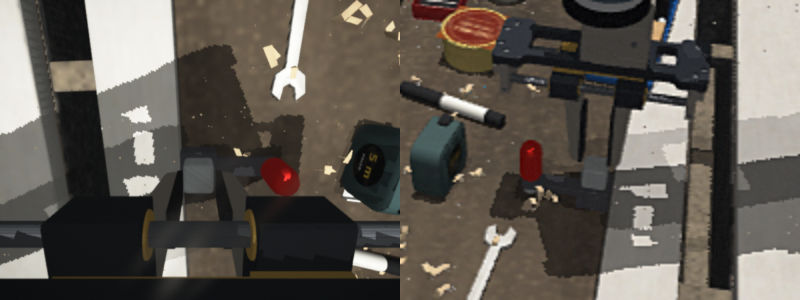

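The scene and wrist views both show the fingertips still above the boss. Depth puts the tips about 15 mm behind the nominal TCP, not 14 mm ahead of it, so I'll trust that measurement and go lower under guard.

```bash
python3 - <<'E'
from h import *
manip.gripper_to(44,25)
print(manip.move_linear([523,378,13.5],v=40,guard=4))
s=manip.get_state(); print(s['ee_pos'],s['force'])
manip.gripper_to(10,25); s=manip.get_state(); print(s['finger_gap'],s['grasp_force'],s['force'],s['ee_pos'],s['t'])
if s['finger_gap']>20:
    manip.move_linear([523,378,60],v=100)
    s=manip.get_state(); print(s['finger_gap'],s['force'],s['t'])
im,P,*_=cam('wrist'); np.save('w3.npy',P)
b=im;im,*_=cam('scene')
save('g3',np.hstack([cv2.resize(b,(400,300)),cv2.resize(im[200:350,250:450],(400,300))]))
E
```

```text
False
[523.11391639 378.08225479  13.59084837] [ 0.12357923  0.38146436 -0.20263455]
23.989789012686536 24.9997016787529 [ 0.26535816 -0.90750512  1.43844624] [523.04158262 378.09052555  13.73668916] 17.85
24.046362558757217 [-0.3335868   0.04568902 -3.86541492] 18.4667
```

View pics/g3.png

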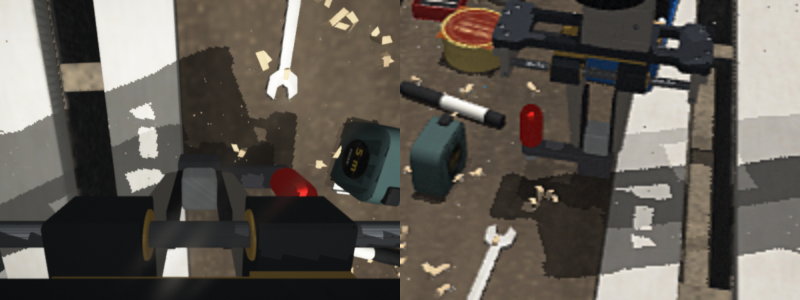

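The crank is held and level, with about 3.5 N on the tool. I'll measure where it sits in the hand, then fit it.

```bash
cat >> h.py <<'E'
def st(tag):
    s=manip.get_state(); print(tag,round(s['t'],2),np.round(s['ee_pos'],1),np.round(s['force'],2),np.round(s['wrist_torque'],2),round(s['finger_gap'],1)); return s
E
python3 - <<'E'
from h import *
a0=math.radians(102.9)
P=np.load('w3.npy'); L=(P-np.array([523,378,60]))@R(a0)
zz=L[...,2]  # underside at +13.6, boss top at -35.4
m=(np.abs(L[...,1])<10.5)&(np.abs(zz+35.4)<4)&(np.abs(L[...,0])<25); q=L[m]
print('boss',m.sum(),q.min(0),q.max(0))
x0=(q[:,0].min()+q[:,0].max())/2; print('x0',x0)
m=(np.abs(L[...,1]-65)<14)&(np.abs(zz+46.9)<4)&(np.abs(L[...,0])<25); q=L[m]; print('handle',m.sum(), q.min(0) if m.sum() else 0,q.max(0)if m.sum() else 0)
x0=float(np.clip(x0,-3,3))
a=math.radians(142.8); r=R(a); c=np.array([596.5,-10.2]); t=c-x0*r[:2,0]; print(t)
manip.move_linear([523,378,135],v=150)
manip.reach([*t,125],r); st('above')
manip.move_linear([*t,105],v=50,guard=6); st('near')   # underside ~91.5
print(manip.move_linear([*t,84],v=15,guard=4)); st('down')
E
```

```text
boss 2745 [-13.18251919 -10.48015397 -37.42449746] [ 11.00622424  10.49879002 -31.40928389]
x0 -1.0881474768846164
handle 682 [  1.21978737  54.76337564 -48.58699247] [  9.61226489  73.51071545 -42.90185897]
[595.63325798  -9.542107  ]
above 20.68 [595.6  -8.9 124.7] [-0.36  0.82 -2.77] [ 0.02 -0.08  0.06] 23.6
near 21.23 [595.5  -9.4 104.7] [ 0.33 -0.48 -3.88] [-0.04 -0.11  0.04] 23.6
True
down 22.48 [595.6  -9.5  84.7] [-1.    0.65  6.54] [-0.02 -0.02 -0.02] 23.8
```

It stopped with the underside at about 71 mm, which is fully home. I'll release, check, take the handle and wind the first turn. No contact is possible before about 1.3 turns.

```bash
cat >> h.py <<'E'
C=np.array([596.5,-10.2]); ZH=86; RW=R(math.pi/2)
def wind(th0,th1,base,n,v=75,dr=0,stop=None):
    out=[]
    for th in np.linspace(th0,th1,n+1)[1:]:
        manip.move_linear([*(C+(65+dr)*np.array([math.cos(th),math.sin(th)])),ZH],v=v)
        s=manip.get_state(); F=np.array(s['force'])-base
        ft=-(F[0]*math.sin(th)-F[1]*math.cos(th)); fr=F[0]*math.cos(th)+F[1]*math.sin(th)
        out.append((round(math.degrees(th)),round(ft,1),round(fr,1),round(F[2],1)))
        if stop and ft>stop: break
    print(*out, round(s['t'],2)); return th
E
python3 - <<'E'
from h import *
P=np.load('ws.npy'); vx=math.radians(98.46); e=np.array([math.cos(vx),math.sin(vx)]); D=P[...,:2]-C; X=D@e; Y=D@np.array([-e[1],e[0]])
for x in range(20,200,3):
    m=(np.abs(X-x)<1.5)&(np.abs(Y)<25); 
    if m.sum()>5: print(x,int(np.nanmax(P[m][:,2])),end='; ')
print()
s=manip.get_state(); p=np.array(s['ee_pos'])
manip.gripper_to(44); manip.move_linear([p[0],p[1],163],v=200); 
th=math.radians(52.8); h=C+65*np.array([math.cos(th),math.sin(th)])
manip.reach([*h,163],RW); s=st('over handle')
im,P,*_=cam('wrist'); np.save('w4.npy',P); save('w4',im)
D=P-np.array([*C,0]); m=(np.hypot(D[...,0],D[...,1])<11)&(P[...,2]>100); q=P[m]; print('bosstop',m.sum(),np.median(q,0))
m=(P[...,2]>124)&(P[...,2]<140)&(im[...,0]>90)&(im[...,1]<60); q=P[m]; print('handle',m.sum(),np.median(q,0) if m.sum() else 0, h)
E
```

```text
20 372; 23 375; 26 375; 29 375; 32 375; 35 360; 38 360; 41 44; 44 44; 47 44; 50 44; 53 44; 56 44; 59 45; 62 48; 65 49; 68 58; 71 60; 74 60; 77 60; 80 60; 83 60; 86 60; 89 59; 92 59; 95 59; 98 58; 101 20; 104 20; 107 19; 110 20; 113 20; 116 20; 119 20; 122 20; 125 21; 128 20; 131 20; 134 52; 137 53; 140 53; 143 53; 146 53; 149 53; 152 53; 155 53; 158 53; 161 53; 164 53; 167 53; 170 53; 173 54; 176 52; 179 56; 182 56; 185 59; 188 60; 191 59; 
over handle 24.47 [635.   41.4 161.8] [0.33 0.5  0.05] [-0.02 -0.04 -0.04] 44.1
bosstop 225 [603.55541839 -11.98876143 120.07552244]
handle 884 [635.62517062  42.99181986 131.39900778] [635.79894247  41.57444467]
```

View pics/w4.png

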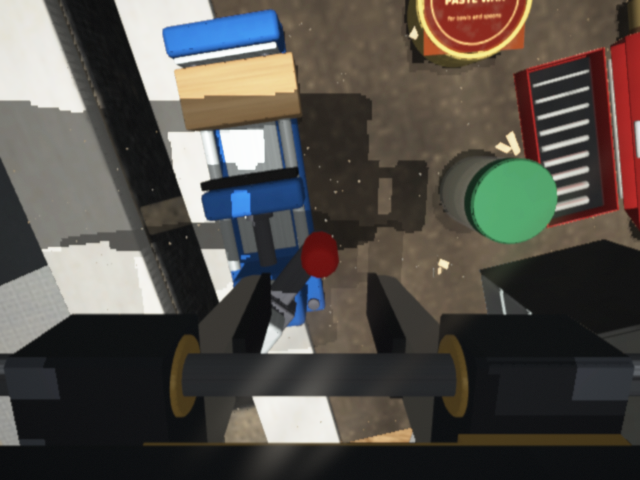

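The view confirms the crank is home: boss top at 120.1 mm, handle top at 131.4 mm, handle at (635.6,43). The jaw gap is about 33 mm plus the few mm behind the offcut, so I expect contact at about 1.4–1.6 turns.

```bash
python3 - <<'E'
from h import *
th=math.radians(52.8); h=C+65*np.array([math.cos(th),math.sin(th)])
manip.gripper_to(40,25)
print(manip.move_linear([*h,ZH],v=100,guard=4))
s=st('pre'); base=np.array(s['force']); 
manip.gripper_to(10,20); s=st('grip'); np.save('base.npy',base)
if 20<s['finger_gap']<26:
    th=wind(th,th-2*math.pi*0.25,base,6)
    if np.abs(np.array(manip.get_state()['force'])-base).max()<12:
        th=wind(th,th-2*math.pi*0.85,base,20)
np.save('th.npy',th); st('end')
E
```

```text
False
pre 25.71 [636.3  41.6  86.6] [ 0.07 -0.12 -0.3 ] [-0.03 -0.1   0.  ] 39.8
grip 26.11 [636.2  41.7  86.5] [1.25 0.75 0.3 ] [ 0.05 -0.14 -0.04] 22.1
(38, np.float64(0.7), np.float64(2.0), np.float64(3.8)) (23, np.float64(0.2), np.float64(1.8), np.float64(5.4)) (8, np.float64(-0.3), np.float64(0.8), np.float64(5.4)) (-7, np.float64(0.5), np.float64(2.2), np.float64(5.6)) (-22, np.float64(0.7), np.float64(1.7), np.float64(5.6)) (-37, np.float64(-0.0), np.float64(1.7), np.float64(5.3)) 28.36
(-53, np.float64(-0.2), np.float64(2.1), np.float64(5.8)) (-68, np.float64(0.3), np.float64(1.4), np.float64(5.4)) (-83, np.float64(0.3), np.float64(1.8), np.float64(6.5)) (-98, np.float64(0.2), np.float64(1.6), np.float64(4.7)) (-114, np.float64(-0.3), np.float64(1.6), np.float64(5.2)) (-129, np.float64(0.1), np.float64(2.4), np.float64(6.1)) (-144, np.float64(0.2), np.float64(0.3), np.float64(7.2)) (-160, np.float64(1.1), np.float64(1.0), np.float64(7.3)) (-175, np.float64(0.2), np.float64(1.6), np.float64(7.0)) (-190, np.float64(0.1), np.float64(1.4), np.float64(7.0)) (-206, np.float64(1.9), np.float64(0.9), np.float64(6.8)) (-221, np.float64(2.2), np.float64(0.9), np.float64(6.5)) (-236, np.float64(0.3), np.float64(1.6), np.float64(6.2)) (-251, np.float64(1.0), np.float64(2.7), np.float64(6.2)) (-267, np.float64(1.4), np.float64(2.3), np.float64(6.1)) (-282, np.float64(1.4), np.float64(3.8), np.float64(5.4)) (-297, np.float64(1.3), np.float64(4.3), np.float64(6.4)) (-313, np.float64(0.9), np.float64(3.9), np.float64(5.5)) (-328, np.float64(0.4), np.float64(2.7), np.float64(5.4)) (-343, np.float64(1.0), np.float64(2.9), np.float64(6.0)) 36.02
end 36.02 [659.1   8.4  86.1] [2.62 1.66 5.68] [ 0.25 -0.37 -0.02] 22.6
```

```bash
python3 - <<'E'
from h import *
base=np.load('base.npy'); th=float(np.load('th.npy'))
im,P,*_=cam('wrist'); save('w5',im); np.save('w5.npy',P)
vx=math.radians(98.46); e=np.array([math.cos(vx),math.sin(vx)]); D=P[...,:2]-C; X=D@e; Y=D@np.array([-e[1],e[0]])
for x in np.arange(95,200,1.5):
    m=(np.abs(X-x)<.75)&(np.abs(Y)<25)&(P[...,2]<62)
    if m.sum()>5: print(x,int(np.nanmedian(P[m][:,2])),end='; ')
print()
th=wind(th,th-2*math.pi*0.2,base,6)
np.save('th.npy',th)
im,P,*_=cam('wrist'); save('w6',im)
E
python3 -c "
import cv2,numpy as np
a=cv2.imread('pics/w5.png');b=cv2.imread('pics/w6.png')
cv2.imwrite('pics/w56.png',np.hstack([a[0:450,100:500],b[0:450,100:500]]))"
```

```text
95.0 51; 96.5 57; 98.0 58; 99.5 58; 101.0 58; 102.5 58; 104.0 58; 105.5 58; 107.0 58; 108.5 58; 110.0 58; 111.5 58; 113.0 58; 114.5 57; 116.0 56; 117.5 54; 119.0 56; 120.5 56; 122.0 56; 123.5 56; 125.0 55; 134.0 18; 135.5 38; 137.0 51; 138.5 51; 140.0 51; 141.5 51; 143.0 51; 144.5 51; 146.0 51; 147.5 51; 149.0 51; 150.5 51; 152.0 51; 153.5 51; 155.0 51; 156.5 51; 158.0 51; 159.5 51; 161.0 50; 
(-355, np.float64(0.5), np.float64(2.4), np.float64(5.9)) (-367, np.float64(-0.1), np.float64(2.5), np.float64(5.3)) (-379, np.float64(0.6), np.float64(1.3), np.float64(6.6)) (-391, np.float64(1.1), np.float64(1.2), np.float64(4.4)) (-403, np.float64(0.4), np.float64(0.9), np.float64(5.7)) (-415, np.float64(0.5), np.float64(0.4), np.float64(4.7)) 38.08
```

View pics/w56.png

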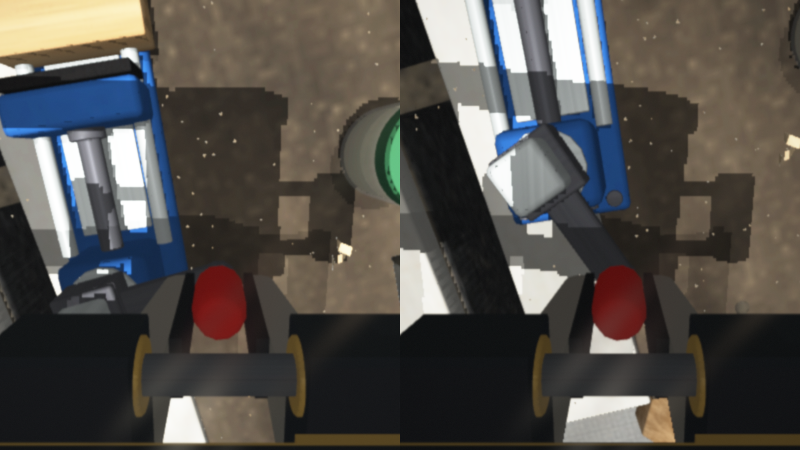

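```bash
cat >> h.py <<'E'
def gwind(th,deg,step,base,G,v):
    end=th-math.radians(deg); rs=[]
    while th>end+1e-6:
        th-=math.radians(step); u=np.array([math.cos(th),math.sin(th)])
        trip=manip.move_linear([*(C+65*u),ZH],v=v,guard=G)
        s=manip.get_state(); F=np.array(s['force'])-base; d=np.array(s['ee_pos'])[:2]-C
        at=math.degrees(math.atan2(d[1],d[0]))
        rs.append(f"{math.degrees(th):.0f}({at:.0f}) ft{-(F[0]*u[1]-F[1]*u[0]):.1f} fr{F[:2]@u:.1f} {'TRIP' if trip else ''}")
        if trip: break
    print('; '.join(rs),round(s['t'],2)); np.save('th.npy',th); return th,trip
E
python3 - <<'E'
from h import *
base=np.load('base.npy'); th=float(np.load('th.npy'))
gwind(th,60,12,base,4,40)
E
```

```text
-427(-57) ft-0.3 fr-1.5 TRIP 38.33
```

```bash
python3 - <<'E'
from h import *
base=np.load('base.npy'); th=float(np.load('th.npy'))
th,t=gwind(th,36,12,base,5.5,40)
if t: th,t=gwind(th,24,12,base,7,40)
if not t and th>math.radians(-480): gwind(th,24,12,base,5,40)
E
```

```text
-439(-79) ft1.8 fr0.5 ; -451(-92) ft1.5 fr0.3 ; -463(-104) ft1.5 fr-0.0  40.12
-475(-116) ft1.9 fr-0.7 ; -487(-128) ft1.5 fr-0.9  41.1
```

```bash
python3 - <<'E'
from h import *
base=np.load('base.npy'); th=float(np.load('th.npy'))
gwind(th,72,8,base,5,30)
E
```

```text
-495(-136) ft2.0 fr0.4 ; -503(-144) ft1.9 fr-0.5 ; -511(-152) ft2.1 fr0.8 ; -519(-159) ft1.9 fr0.3 ; -527(-167) ft2.1 fr0.5 ; -535(-175) ft3.2 fr1.6 ; -543(177) ft3.9 fr0.7 ; -551(169) ft4.0 fr0.3 ; -559(161) ft5.4 fr-0.7  45.15
```

The load rose from about 2 to 5.4 N from -527° on, matching the contact point I predicted. That puts it about 0.55 rad past touch, roughly 41 N of grip. I'll let go, back off and check.

```bash
python3 - <<'E'
from h import *
manip.gripper_to(38); p=np.array(manip.get_state()['ee_pos'])
manip.move_linear([p[0],p[1],170],v=150)
manip.reach([560,-20,260],RW); st('clear')
im,P,*_=cam('wrist'); save('end',im)
vx=math.radians(98.46); e=np.array([math.cos(vx),math.sin(vx)]); D=P[...,:2]-C; X=D@e; Y=D@np.array([-e[1],e[0]])
m=(P[...,2]>124)&(P[...,2]<140)&(im[...,0]>90)&(im[...,1]<60); q=np.median(P[m],0); print('handle',q,math.degrees(math.atan2(*(q[:2]-C)[::-1])))
m=(np.hypot(D[...,0],D[...,1])<9)&(P[...,2]>100); print('boss',np.median(P[m],0))
print([(x,int(np.nanmedian(P[(np.abs(X-x)<1)&(np.abs(Y)<20)][:,2]))) for x in range(120,200,2)])
E
```

```text
clear 46.76 [559.9 -20.3 259.5] [-0.85  0.71 -0.47] [-0.01  0.01 -0.01] 37.9
handle [534.50830008   8.62160687 130.82019593] 163.11092572237763
boss [593.38899307  -4.32101242 346.11365571]
  return np.nanmean(a, axis, out=out, keepdims=keepdims)
Traceback (most recent call last):
ValueError: cannot convert float NaN to integer
```

View pics/end.png

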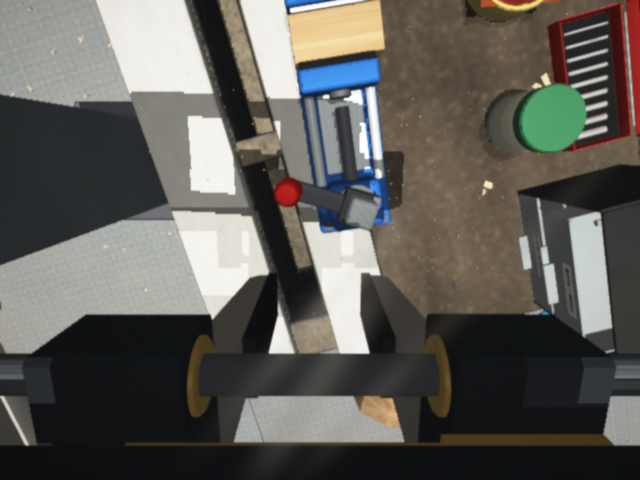

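The view shows the offcut (338,32) clamped against both jaws, and the crank on the shaft (358,205) with its handle at (288,192). The handle is still where I left it, at 163° and 130.8 mm high, and the gripper is clear.

```bash
python3 -c "
from bench import manip; print(manip.job_done())"
```

```text
the job is handed in; nothing more can be done
None
```

I handed the job in at about 47 s: the crank is fully home on the shaft and released, and the offcut is clamped at an estimated 40 N after about 1.7 clockwise turns by the red handle. I saw no sign of anything else being moved, and no verdict came back.

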